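# Check the key row and release the latched key

### The arm

A 6-joint arm with a two-finger parallel gripper is mounted at the origin on a cart in front of the work surface, level with it; the furniture and walls round the work are solid. World frame = base frame: x ahead of the robot, y to its left, z up, the work surface at z = 0. Lengths are in m, angles in rad, forces in N, time in s.
With the tool pointing down it reaches from about 0.3 to 0.95 m from the base axis. Payload 3.1 kg.
Tool frame: the origin (TCP) lies at the very end of the fingers, on their centre line; the grasp point (between the pads) lies 19 mm behind it (ctrl.grip_depth is the distance from the TCP to the grasp point, in m); z points along the fingers, y is the direction in which the jaws open and shut (so a half turn about z gives the same grasp; the last joint's range is limited). The gripper opens to 85 mm and grips with 20 to 120 N. Pads are 22 mm wide; open, the fingers measure 114 mm over their backs; the gripper's body (76 mm by 85 mm) begins 54 mm behind the grasp point. The pads swing forward as they close: fully open they stand 13 mm farther back than shut.
Start: joints at [-1.267, 0.308, 1.634, -0, 1.2, -0.07], TCP at [0.228, -0.582, 0.231] pointing down, gripper open.
Joint ranges: [-3.06, 3.06], [-0.79, 1.96], [0.05, 2.63], [-1.19, 4.34], [0.05, 2.64], [-2.94, 2.94]. Speed limits (rad/s): [2.79, 2.79, 3.14, 3.14, 3.14, 3.14].

### API

Orientations are given as [roll, pitch, yaw] about the fixed x, y, z axes, in that order (R = Rz(yaw) Ry(pitch) Rx(roll)).
In Python, from bench import ctrl gives the robot as it stands. The module is installed in compiled form; this text tells all that it offers.
- The arm moves only by the tool jog_arm, never from a script. Its argument "series" is a list of rows, each an object with "linear": the shift along the tool's x, y, z in mm, a list of three; "twist": the turn about the tool's z in rad. In form: [{"linear": [tx, ty, tz], "twist": twist}, ...]. A call has 1 to 12 rows; each row shifts and turns the pose as measured when the row begins, along the tool's axes as they then stand; what a row does not reach is not made up. A row lasts 1/12 s, in which the tool goes at most 41.7 mm and 7.16 degrees, less where a joint would pass 70% of its speed; a pose out of reach is approached as far as the arm can. A call with a gripper value outside its range is refused whole. "fingers" is the closure, from 0 (fully open) to 1 (shut), set as the call begins (left out, the last holds). The fingers move at their own pace and stop on an object; "squeeze" is the grip in N (left out, the last holds). Time passes only in rows, so rows that do not move let the fingers close. It gives the time, the measured TCP pose, the force and the opening at its end, in the units of the state.
- ctrl.get_state(): the state, without advancing time (a new reading comes with each control period).
- ctrl.read_camera(name): name is "scene" or "top"; returns a dict with "image" (400x640x3 uint8, red, green, blue), "vertical_fov" (degrees; the focal length in pixels is half the picture's height over the tangent of half this angle, whatever the lens; pixels are square), "cx", "cy" (the principal point, pixels), "distortion" ([k1, k2, p1, p2, k3] as OpenCV has them; the pictures are not rectified), "world_from_camera" (4x4, takes a point from camera to world coordinates). Camera axes: x right, y down, z forward; pixel columns grow to the right and rows downward; lengths in m; the calibration is good to about 2 mm. A picture is of the moment at which its call begins. There is no depth.
- ctrl.finish_job(): hands the job in, once; it reports no verdict.
The state is a dict: "time": time; "joint_positions": joint angles; "joint_velocities": joint speeds; "effort": joint torques, N m; "position": TCP position; "orientation": TCP orientation; "ft_force": force on the tool from outside, world axes, zero at the start; "torque": the same for the moment, N m; "finger_gap": finger opening in m.
Only numpy, scipy, OpenCV 4.12 (cv2) and the standard library are available. Lean on these libraries where they do the work, as an engineer would, in place of code of your own. Each camera call takes 0.05 s, during which the arm holds its last target.

### The job

Before the next measurement all four keys of the grey switch box must be up, but one of them is still latched down. With the fingertips tap all four keys lightly, one after another from left to right as the robot sees them, to feel which one sits lower, without pushing any of them far in; then press that one right down and let go, so that it springs up level with the others. Lift nothing, and leave the things standing round the box where they are.

Things in the scene. Friction and masses are not known exactly. Their poses are not given: they have to be found in the camera images.
- key_box: Grey switch box fixed to the worktop, 90 (its x) x 190 (its y) x 50 mm high, with four identical grey keys standing out of its top in one row along its y axis. Origin: centre of its underside, on the worktop. Its x points away from the robot, its y to the robot's left, z up; it stands turned by up to 0.3 rad about z. The key centres lie at x = -4 mm and y = +60, +20, -20, -60 mm in this frame (first to fourth from the left).
- unit_a: One of the four key units (which of the four places it sits in varies): key a with its frame. Origin: below the centre of the key, level with the worktop (the underside of the box); axes as the box. It does not move when the key is pressed.
- key_a_top (a point): Centre of the flat top of key a, a plain cap 28 mm (box x) x 24 mm (box y), edges rounded 2.5 mm. It moves with the key: 68 mm above the worktop when the key is up (18 mm above the box), about 62 mm when latched down.
- key_a (a joint): How far key a is pressed in, m. 0 = up, 0.006 = latched down, 0.013 = bottom stop. A push-push key with a spring: from up it begins to move at about 2 N, takes 4 N at the bottom, and springs back up if let go before about 10 mm; let go from beyond about 12 mm it stays latched at 6 mm. A latched key needs about 3 N to move; let go before about 9 mm it stays latched, pressed to the bottom stop and let go it springs fully up (0).
- unit_b: One of the four key units (which of the four places it sits in varies): key b with its frame. Origin: below the centre of the key, level with the worktop (the underside of the box); axes as the box. It does not move when the key is pressed.
- key_b_top (a point): Centre of the flat top of key b, a plain cap 28 mm (box x) x 24 mm (box y), edges rounded 2.5 mm. It moves with the key: 68 mm above the worktop when the key is up (18 mm above the box), about 62 mm when latched down.
- key_b (a joint): How far key b is pressed in, m. 0 = up, 0.006 = latched down, 0.013 = bottom stop. A push-push key with a spring: from up it begins to move at about 2 N, takes 4 N at the bottom, and springs back up if let go before about 10 mm; let go from beyond about 12 mm it stays latched at 6 mm. A latched key needs about 3 N to move; let go before about 9 mm it stays latched, pressed to the bottom stop and let go it springs fully up (0).
- unit_c: One of the four key units (which of the four places it sits in varies): key c with its frame. Origin: below the centre of the key, level with the worktop (the underside of the box); axes as the box. It does not move when the key is pressed.
- key_c_top (a point): Centre of the flat top of key c, a plain cap 28 mm (box x) x 24 mm (box y), edges rounded 2.5 mm. It moves with the key: 68 mm above the worktop when the key is up (18 mm above the box), about 62 mm when latched down.
- key_c (a joint): How far key c is pressed in, m. 0 = up, 0.006 = latched down, 0.013 = bottom stop. A push-push key with a spring: from up it begins to move at about 2 N, takes 4 N at the bottom, and springs back up if let go before about 10 mm; let go from beyond about 12 mm it stays latched at 6 mm. A latched key needs about 3 N to move; let go before about 9 mm it stays latched, pressed to the bottom stop and let go it springs fully up (0).
- unit_d: One of the four key units (which of the four places it sits in varies): key d with its frame. Origin: below the centre of the key, level with the worktop (the underside of the box); axes as the box. It does not move when the key is pressed.
- key_d_top (a point): Centre of the flat top of key d, a plain cap 28 mm (box x) x 24 mm (box y), edges rounded 2.5 mm. It moves with the key: 68 mm above the worktop when the key is up (18 mm above the box), about 62 mm when latched down.
- key_d (a joint): How far key d is pressed in, m. 0 = up, 0.006 = latched down, 0.013 = bottom stop. A push-push key with a spring: from up it begins to move at about 2 N, takes 4 N at the bottom, and springs back up if let go before about 10 mm; let go from beyond about 12 mm it stays latched at 6 mm. A latched key needs about 3 N to move; let go before about 9 mm it stays latched, pressed to the bottom stop and let go it springs fully up (0).
- atr_puck: Bystander, loose, to be left alone: low white disc with a small yellow centre, 46 mm across, 9 mm high. Origin: centre of its underside.
- die_body: Bystander, loose, to be left alone: steel cylinder, 38 mm across, 36 mm high. Origin: centre of its underside.
- vial_red_cap: Bystander, loose, to be left alone: glass vial with a red cap, 22 mm across, 46 mm high. Origin: centre of its underside.
- jar_blue_cap: Bystander, loose, to be left alone: white jar with a blue cap, 63 mm across, 66 mm high. Origin: centre of its underside.
- pen: Bystander, loose, to be left alone: pen lying on the worktop, 134 mm long, 10 mm high. Origin: centre of its underside.
- logbook: Bystander, loose, to be left alone: closed dark hard-cover book lying flat, 106 x 150 x 22 mm. Origin: centre of its underside.

How it is judged:
On the way, in this order (a step that is already met when the one before it is completed fails the run):
1. the first key from the left is tapped (((contact force between the fingers and unit_a above 0.3 N and y of unit_a in the frame of key_box between 0.045 and 0.075 m) or (contact force between the fingers and unit_b above 0.3 N and y of unit_b in the frame of key_box between 0.045 and 0.075 m) or (contact force between the fingers and unit_c above 0.3 N and y of unit_c in the frame of key_box between 0.045 and 0.075 m) or (contact force between the fingers and unit_d above 0.3 N and y of unit_d in the frame of key_box between 0.045 and 0.075 m))), for 0.04 s.
2. the second key from the left is tapped (((contact force between the fingers and unit_a above 0.3 N and y of unit_a in the frame of key_box between 0.005 and 0.035 m) or (contact force between the fingers and unit_b above 0.3 N and y of unit_b in the frame of key_box between 0.005 and 0.035 m) or (contact force between the fingers and unit_c above 0.3 N and y of unit_c in the frame of key_box between 0.005 and 0.035 m) or (contact force between the fingers and unit_d above 0.3 N and y of unit_d in the frame of key_box between 0.005 and 0.035 m))), for 0.04 s.
3. the third key from the left is tapped (((contact force between the fingers and unit_a above 0.3 N and y of unit_a in the frame of key_box between -0.035 and -0.005 m) or (contact force between the fingers and unit_b above 0.3 N and y of unit_b in the frame of key_box between -0.035 and -0.005 m) or (contact force between the fingers and unit_c above 0.3 N and y of unit_c in the frame of key_box between -0.035 and -0.005 m) or (contact force between the fingers and unit_d above 0.3 N and y of unit_d in the frame of key_box between -0.035 and -0.005 m))), for 0.04 s.
4. the last key from the left is tapped (((contact force between the fingers and unit_a above 0.3 N and y of unit_a in the frame of key_box between -0.075 and -0.045 m) or (contact force between the fingers and unit_b above 0.3 N and y of unit_b in the frame of key_box between -0.075 and -0.045 m) or (contact force between the fingers and unit_c above 0.3 N and y of unit_c in the frame of key_box between -0.075 and -0.045 m) or (contact force between the fingers and unit_d above 0.3 N and y of unit_d in the frame of key_box between -0.075 and -0.045 m))), for 0.04 s.
5. the latched key is released after the taps and is up with the others (value of joint each of key_a, key_b, key_c, key_d below 0.002 m), for 0.2 s.
At the end, for the whole second after the job is handed in: All four keys are up (each within 2 mm of its top position) and at rest, and the six bystanders lie at rest within 30 mm of where they stood (all of step 5 and velocity of joint key_a between -0.005 and 0.005 m/s and velocity of joint key_b between -0.005 and 0.005 m/s and velocity of joint key_c between -0.005 and 0.005 m/s and velocity of joint key_d between -0.005 and 0.005 m/s and distance of each of atr_puck, die_body, vial_red_cap, jar_blue_cap, pen, logbook from where it was at the start of the episode below 0.03 m and linear speed of each of atr_puck, die_body, vial_red_cap, jar_blue_cap, pen, logbook below 0.02 m/s); the robot touches nothing.
It fails at once if a key that was up is pushed in more than 9 mm instead of tapped (value of joint any of key_b, key_c, key_d above 0.009 m).
It fails at once if a bystander is lifted or moved more than 30 mm, or tipped over (distance of any of atr_puck, die_body, vial_red_cap, jar_blue_cap, pen, logbook from where it was at the start of the episode above 0.03 m or angle between any of atr_puck, die_body, vial_red_cap, jar_blue_cap, logbook's own z axis and vertical above 0.5 rad).
It also fails if it takes over 45 s, if anything falls off the work surface, if the arm or the gripper's body presses on something with over 40 N, if the wrist force passes 120 N, or if a joint passes its speed limit or range.

## Working session

There is one attempt and no reset: what is moved stays moved. The work goes in short steps, Python scripts to look and compute and a tool call to move; the robot and the scene stay as the last step left them, time stands still between calls to the robot, and variables do not carry over. Pictures are saved under pics/ and viewed, and the job is handed in when it is done.

Besides the shell and the picture viewer there is one more tool, called after "Emit:" as a command line: name --argument value ..., lists and objects as JSON in quotes. jog_arm: Moves the arm, as the interface text tells. Its arguments: {"type":"object","properties":{"series":{"type":"array","items":{"type":"object","properties":{"linear":{"type":"array","items":{"type":"number"}},"twist":{"type":"number"}}}},"fingers":{"type":"number"},"squeeze":{"type":"number"}},"required":["series"]}

```bash
mkdir -p pics; python3 - <<'E'
from bench import ctrl
import cv2,pickle
s=ctrl.get_state();print(s)
for n in("scene","top"):
    c=ctrl.read_camera(n);pickle.dump(c,open(n+'.pkl','wb'))
    cv2.imwrite(f'pics/{n}0.png',c['image'][:,:,::-1]);print({k:v for k,v in c.items() if k!='image'})
E
```

```text
{'time': 0.0, 'joint_positions': array([-1.26670463e+00,  3.09032705e-01,  1.63523007e+00, -4.23792514e-05,
        1.19967721e+00, -6.96831302e-02]), 'joint_velocities': array([ 2.54327334e-04,  8.11958653e-04,  7.76291935e-04, -7.51408097e-06,
        7.85859546e-04,  6.01715219e-05]), 'effort': array([ 2.01425455e-04, -4.15256810e+01, -2.76664925e+01, -2.70136911e-05,
        1.03466754e-02,  1.38432839e-05]), 'position': array([ 0.22792804, -0.58105406,  0.23000909]), 'orientation': array([-3.13924827e+00, -1.24075085e-04,  3.73790094e-01]), 'ft_force': array([-0.53665565,  0.08307068,  0.10688956]), 'torque': array([ 0.00378767,  0.03760826, -0.05126801]), 'finger_gap': 0.08555905130493452}
{'vertical_fov': 47.929931457739514, 'cx': 312.14938604992494, 'cy': 199.9289120559652, 'distortion': array([-0.04033516,  0.        ,  0.        ,  0.        ,  0.        ]), 'world_from_camera': array([[-0.79696793, -0.27702546,  0.53674856,  0.01730317],
       [-0.60399317,  0.3741245 , -0.7037209 ,  0.81039074],
       [-0.00586218, -0.88503545, -0.46548671,  0.52256168],
       [ 0.        ,  0.        ,  0.        ,  1.        ]])}
{'vertical_fov': 49.87084781491754, 'cx': 321.33811256061244, 'cy': 205.27022386660485, 'distortion': array([-0.03610523,  0.        ,  0.        ,  0.        ,  0.        ]), 'world_from_camera': array([[ 0.01129274, -0.99189894,  0.12652656,  0.41625428],
       [-0.99993474, -0.01098296,  0.00314572,  0.11592245],
       [-0.0017306 , -0.12655383, -0.99195823,  0.94354627],
       [ 0.        ,  0.        ,  0.        ,  1.        ]])}
```

View pics/scene0.png

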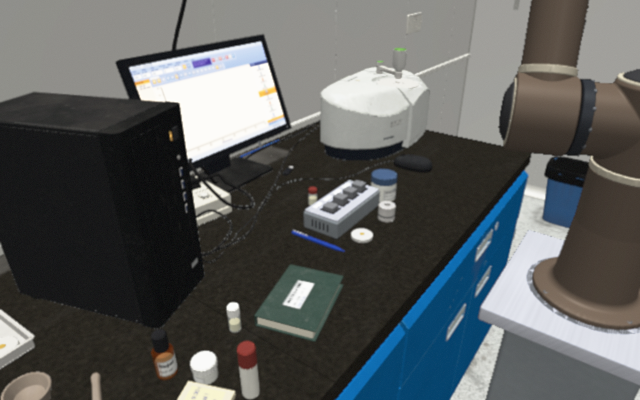

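View pics/top0.png

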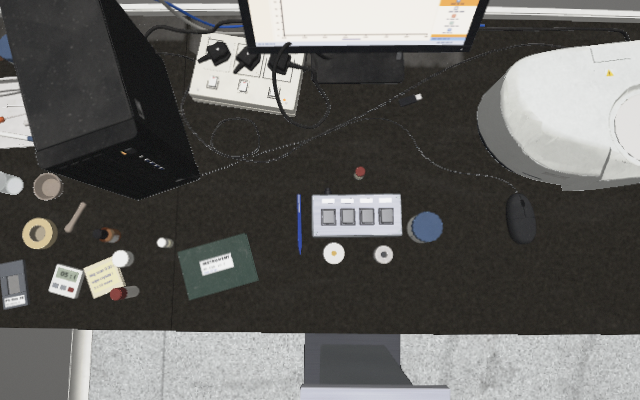

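```bash
python3 - <<'E'
import pickle,cv2
i=pickle.load(open('top.pkl','rb'))['image'][:,:,::-1]
cv2.imwrite('pics/topcrop.png',cv2.resize(i[70:220,250:440],None,fx=4,fy=4,interpolation=cv2.INTER_CUBIC))
E
python3 - <<'E'
import pickle,cv2
i=pickle.load(open('top.pkl','rb'))['image'][:,:,::-1]
cv2.imwrite('pics/topcrop2.png',cv2.resize(i[180:250,300:415],None,fx=6.9,fy=6.9,interpolation=cv2.INTER_CUBIC))
E
```

```text
(no output)
```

View pics/topcrop2.png

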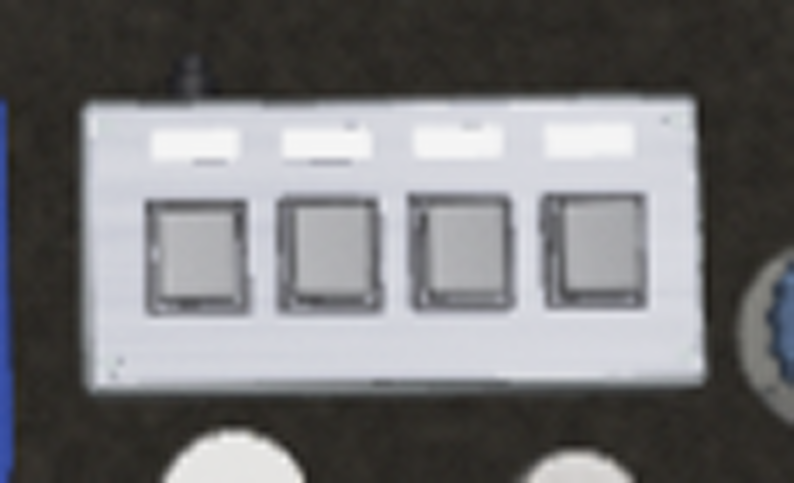

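```bash
cat > h.py <<'E'
import numpy as np,cv2,pickle
def load(n): return pickle.load(open(n+'.pkl','rb'))
def ray(c,uv):
    h=c['image'].shape[0];f=h/2/np.tan(np.radians(c['vertical_fov'])/2)
    K=np.array([[f,0,c['cx']],[0,f,c['cy']],[0,0,1.]])
    p=cv2.undistortPoints(np.array(uv,float).reshape(-1,1,2),K,c['distortion']).reshape(-1,2)
    T=c['world_from_camera'];return T[:3,3],np.c_[p,np.ones(len(p))]@T[:3,:3].T
def at(c,uv,z):
    o,d=ray(c,uv);return o+d*((z-o[2])/d[:,2])[:,None]
def proj(c,P):
    h=c['image'].shape[0];f=h/2/np.tan(np.radians(c['vertical_fov'])/2)
    K=np.array([[f,0,c['cx']],[0,f,c['cy']],[0,0,1.]])
    T=np.linalg.inv(c['world_from_camera']);R=T[:3,:3]
    return cv2.projectPoints(np.array(P,float),cv2.Rodrigues(R)[0],T[:3,3],K,c['distortion'])[0].reshape(-1,2)
E
python3 - <<'E'
from h import *
c=load('top')
q=lambda l:300-.5+(np.array(l,float)+.5)/6.9*1
def pix(l):
    l=np.array(l,float);return np.c_[300-.5+(l[:,0]+.5)/6.9,180-.5+(l[:,1]+.5)/6.9]
k=at(c,pix([(203,254),(335,250),(466,248),(601,246)]),.068)
b=at(c,pix([(86,103),(694,98),(705,382),(90,388)]),.05)
np.set_printoptions(precision=4,suppress=True)
print(k);print(b)
print([np.linalg.norm(b[i]-b[(i+1)%4]) for i in range(4)],[np.linalg.norm(k[i]-k[i+1]) for i in range(3)])
d=k[0]-k[3];print('yaw keys',np.arctan2(-d[0],d[1]));d=b[0]-b[1];print(np.arctan2(-d[0],d[1]));d=b[3]-b[2];print(np.arctan2(-d[0],d[1]))
print('ctr keys',k.mean(0),'box',b.mean(0))
# bystanders
for n,uv,z in [('puck',(334,253),.009),('die',(383.5,254),.036),('vial',(360,173),.046),('jar',(426,227),.066)]: print(n,at(c,[uv],z)[0])
# predicted from model fit: overlay
yaw=-0.01
E
```

```text
[[ 0.5052  0.1028  0.068 ]
 [ 0.5068  0.0637  0.068 ]
 [ 0.5078  0.0248  0.068 ]
 [ 0.5089 -0.0153  0.068 ]]
[[ 0.5528  0.1386  0.05  ]
 [ 0.5564 -0.0467  0.05  ]
 [ 0.4699 -0.049   0.05  ]
 [ 0.4661  0.1361  0.05  ]]
[np.float64(0.18530743583150508), np.float64(0.08652695344378497), np.float64(0.18520758972709242), np.float64(0.08671751732280648)] [np.float64(0.03915425421001887), np.float64(0.03886674152195769), np.float64(0.04009505385423006)]
yaw keys 0.031150850366701423
0.019494201936145504
0.02051893944938924
ctr keys [0.5072 0.044  0.068 ] box [0.5113 0.0447 0.05  ]
puck [0.4318 0.0904 0.009 ]
die [ 0.4304 -0.0128  0.036 ]
vial [0.6008 0.0374 0.046 ]
jar [ 0.4857 -0.096   0.066 ]
```

Emit:
jog_arm --series '[{"linear": [0,0,0],"twist": 0.09},{"linear": [0,0,0],"twist": 0.09},{"linear": [0,0,0],"twist": 0.09},{"linear": [0,0,0],"twist": 0.08},{"linear": [0,0,0],"twist": 0}]' --fingers 1 --squeeze 40

```text
time: 0.52
position: [0.2272, -0.5787, 0.2264]
orientation: [-3.133, 0.003, 0.007]
ft_force: [-0.4, 0.7, 0.4]
finger_gap: 0.0258
```

Emit:
jog_arm --series '[{"linear": [15,-37,0]},{"linear": [15,-37,0]},{"linear": [15,-37,0]},{"linear": [15,-37,0]},{"linear": [15,-37,0]},{"linear": [15,-37,0]},{"linear": [15,-37,0]},{"linear": [15,-37,0]},{"linear": [15,-37,0]},{"linear": [15,-37,0]},{"linear": [15,-37,0]},{"linear": [15,-37,0]}]'

```text
invalid input
```

Emit:
jog_arm --series '[{"linear": [15,-37,0],"twist": 0},{"linear": [15,-37,0],"twist": 0},{"linear": [15,-37,0],"twist": 0},{"linear": [15,-37,0],"twist": 0},{"linear": [15,-37,0],"twist": 0},{"linear": [15,-37,0],"twist": 0},{"linear": [15,-37,0],"twist": 0},{"linear": [15,-37,0],"twist": 0},{"linear": [15,-37,0],"twist": 0},{"linear": [15,-37,0],"twist": 0},{"linear": [15,-37,0],"twist": 0},{"linear": [15,-37,0],"twist": 0}]'

```text
time: 1.52
position: [0.4007, -0.1203, 0.2244]
orientation: [-3.134, 0.003, 0.019]
ft_force: [1.4, 0.2, -1.3]
finger_gap: -0.0005
```

Emit:
jog_arm --series '[{"linear": [16,-35,0],"twist": 0},{"linear": [16,-35,0],"twist": 0},{"linear": [16,-35,0],"twist": 0},{"linear": [16,-35,0],"twist": 0},{"linear": [16,-35,10],"twist": 0},{"linear": [14,-25,20],"twist": 0},{"linear": [6,-14,20],"twist": 0},{"linear": [0,0,20],"twist": 0},{"linear": [0,0,20],"twist": 0},{"linear": [0,0,15],"twist": 0},{"linear": [0,0,0],"twist": 0}]'

```text
time: 2.43
position: [0.5013, 0.1205, 0.1192]
orientation: [-3.131, -0.009, 0.059]
ft_force: [-1.6, -0.0, -0.2]
finger_gap: -0.0
```

Emit:
jog_arm --series '[{"linear": [3,12,10],"twist": 0.03},{"linear": [1,5,10],"twist": 0},{"linear": [0,0,0],"twist": 0},{"linear": [0,0,0],"twist": 0}]'

```text
time: 2.77
position: [0.5072, 0.1017, 0.098]
orientation: [-3.132, -0.009, 0.029]
ft_force: [-0.2, -0.2, 0.1]
finger_gap: 0.0001
```

```bash
python3 - <<'E'
from bench import ctrl
import cv2,pickle
for n in("scene","top"):
    c=ctrl.read_camera(n);i=c['image'][:,:,::-1]
    i=i[150:250,280:420] if n=='scene' else i[150:270,290:450]
    cv2.imwrite(f'pics/{n}1.png',cv2.resize(i,None,fx=5,fy=5,interpolation=cv2.INTER_CUBIC))
s=ctrl.get_state();print(s['position'],s['orientation'],s['ft_force'])
E
```

```text
[0.50728917 0.1020344  0.09844438] [-3.13142598 -0.00906105  0.029751  ] [0.60336733 0.15782661 0.20270914]
```

View pics/scene1.png

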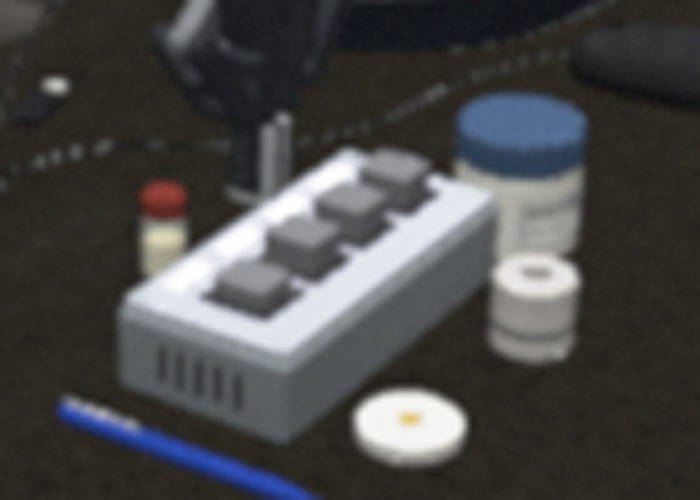

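View pics/top1.png

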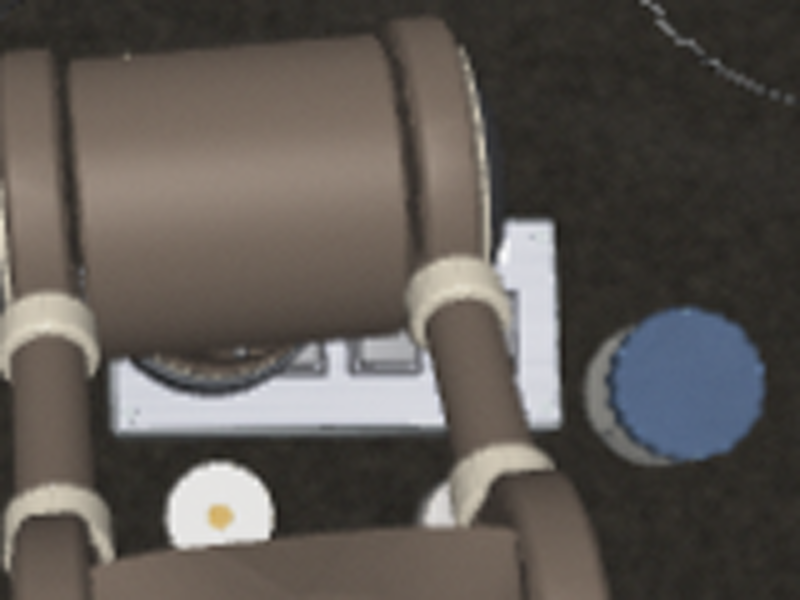

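```bash
python3 - <<'E'
from h import *
c=load('scene')
for P in [(.5073,.102,.098),(.505,.1028,.068),(.5089,-.0153,.068)]:
    p=proj(c,[P])[0];print(P,p,(p-[280,150])*5)
i=c['image'][150:250,280:420,::-1]
cv2.imwrite('pics/s0c.png',cv2.resize(i,None,fx=5,fy=5,interpolation=cv2.INTER_CUBIC))
E
```

```text
(0.5073, 0.102, 0.098) [330.83722032 188.19477949] [254.18610162 190.97389746]
(0.505, 0.1028, 0.068) [331.31027225 201.07382812] [256.55136126 255.36914062]
(0.5089, -0.0153, 0.068) [358.79798925 181.7134336 ] [393.98994624 158.56716802]
```

View pics/s0c.png

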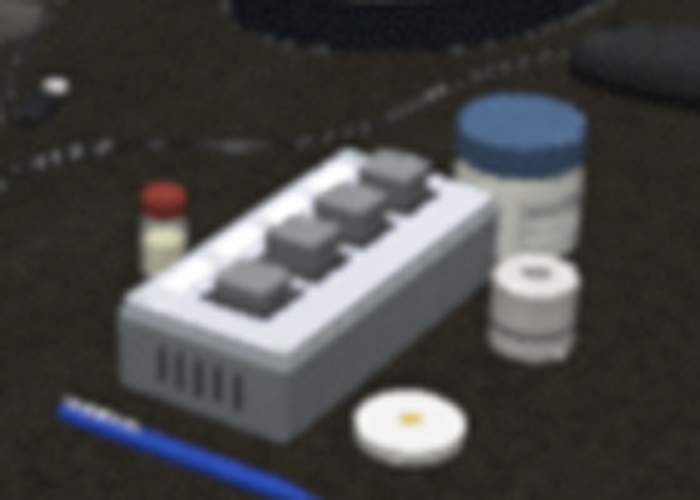

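```bash
python3 - <<'E'
from h import *
np.set_printoptions(precision=4,suppress=True)
c=load('scene');cr=lambda l:np.array(l,float)/5+[280,150]
print('scene keys z=.068',at(c,cr([(256,284),(307,232),(352,197),(397,166)]),.068))
print('scene keys z=.062',at(c,cr([(256,284),(307,232),(352,197),(397,166)]),.062))
print('corners z=.05',at(c,cr([(352,150),(497,195),(287,357),(125,305)]),.05))
o,y=np.array([.5113,.0445]),.025
def W(x,yy,z): return [o[0]+x*np.cos(y)-yy*np.sin(y),o[1]+x*np.sin(y)+yy*np.cos(y),z]
for s in (.06,.02,-.02,-.06):
    print([(proj(c,[W(-.004,s,z)])[0]-[280,150])*5 for z in(.068,.062)])
print([(proj(c,[W(a,b,.05)])[0]-[280,150])*5 for a,b in((.045,-.095),(-.045,-.095),(-.045,.095),(.045,.095))])
E
```

```text
scene keys z=.068 [[ 0.4904  0.1241  0.068 ]
 [ 0.4998  0.0716  0.068 ]
 [ 0.5027  0.0306  0.068 ]
 [ 0.5035 -0.0093  0.068 ]]
scene keys z=.062 [[ 0.4966  0.115   0.062 ]
 [ 0.5061  0.0618  0.062 ]
 [ 0.5091  0.0203  0.062 ]
 [ 0.5099 -0.0201  0.062 ]]
corners z=.05 [[ 0.5502 -0.0441  0.05  ]
 [ 0.468  -0.0428  0.05  ]
 [ 0.4626  0.1409  0.05  ]
 [ 0.5436  0.146   0.05  ]]
[array([252.9254, 256.2298]), array([252.742 , 268.4828])]
[array([302.8425, 221.7421]), array([302.5261, 233.7393])]
[array([349.9552, 189.188 ]), array([349.5215, 200.9376])]
[array([394.4867, 158.4142]), array([393.9493, 169.9239])]
[array([343.3946, 142.0234]), array([504.8943, 188.0302]), array([287.9081, 353.531 ]), array([114.03  , 293.2733])]
```

Emit:
jog_arm --series '[{"linear": [-1,0,10],"twist": 0},{"linear": [0,0,10],"twist": 0},{"linear": [0,0,3],"twist": 0},{"linear": [0,0,0],"twist": 0},{"linear": [0,0,0],"twist": 0}]'

```text
time: 3.28
position: [0.5082, 0.1024, 0.0753]
orientation: [-3.131, -0.014, 0.03]
ft_force: [0.2, -0.6, -0.3]
finger_gap: 0.0001
```

Emit:
jog_arm --series '[{"linear": [-2,0,4],"twist": 0},{"linear": [0,0,3],"twist": 0},{"linear": [0,0,2],"twist": 0},{"linear": [0,0,0],"twist": 0}]'

```text
time: 3.62
position: [0.5061, 0.1028, 0.0655]
orientation: [-3.131, -0.014, 0.03]
ft_force: [0.6, 0.0, -0.0]
finger_gap: 0.0002
```

```bash
cat > st.py <<'E'
from bench import ctrl
import numpy as np
np.set_printoptions(precision=4,suppress=True)
s=ctrl.get_state();print(s['time'],s['position'],s['ft_force'],s['torque'])
E
python3 st.py
```

```text
3.6167 [0.5061 0.1028 0.0655] [ 0.6335  0.0464 -0.0479] [-0.0453  0.0499 -0.0073]
```

Emit:
jog_arm --series '[{"linear": [0,0,2],"twist": 0},{"linear": [0,0,1.5],"twist": 0},{"linear": [0,0,0],"twist": 0}]'

```text
time: 3.87
position: [0.5064, 0.1029, 0.0619]
orientation: [-3.131, -0.014, 0.03]
ft_force: [-0.7, -1.0, -0.6]
finger_gap: 0.0002
```

```bash
python3 st.py
```

```text
3.8667 [0.5064 0.1029 0.0619] [-0.7166 -0.9578 -0.5769] [-0.01    0.0664 -0.0178]
```

Emit:
jog_arm --series '[{"linear": [0,0,1],"twist": 0},{"linear": [0,0,0],"twist": 0}]'

```text
time: 4.03
position: [0.5065, 0.1029, 0.0613]
orientation: [-3.131, -0.014, 0.03]
ft_force: [-0.4, 0.9, 2.5]
finger_gap: -0.0001
```

Emit:
jog_arm --series '[{"linear": [0,0,0],"twist": 0}]'

```text
time: 4.12
position: [0.5064, 0.1029, 0.0614]
orientation: [-3.131, -0.014, 0.03]
ft_force: [-1.1, -0.7, 2.6]
finger_gap: -0.0002
```

Emit:
jog_arm --series '[{"linear": [0,0,-10],"twist": 0},{"linear": [0,0,-10],"twist": 0},{"linear": [0,15,0],"twist": 0},{"linear": [0,15,0],"twist": 0},{"linear": [0,8,0],"twist": 0},{"linear": [0,0,5],"twist": 0},{"linear": [0,0,3],"twist": 0},{"linear": [0,0,0],"twist": 0}]'

```text
time: 4.78
position: [0.5109, 0.0644, 0.0789]
orientation: [-3.13, -0.023, 0.03]
ft_force: [-0.4, 0.1, 0.1]
finger_gap: -0.0003
```

Emit:
jog_arm --series '[{"linear": [-3,0,4],"twist": 0},{"linear": [-1,0,4],"twist": 0},{"linear": [0,0,2],"twist": 0},{"linear": [0,0,0],"twist": 0}]'

```text
time: 5.12
position: [0.5068, 0.0657, 0.0675]
orientation: [-3.13, -0.023, 0.032]
ft_force: [1.1, -1.8, 1.7]
finger_gap: -0.0001
```

Emit:
jog_arm --series '[{"linear": [0,0,1.5],"twist": 0},{"linear": [0,0,0],"twist": 0}]'

```text
time: 5.28
position: [0.5069, 0.0657, 0.066]
orientation: [-3.131, -0.022, 0.033]
ft_force: [0.4, -1.4, 1.3]
finger_gap: -0.0
```

Emit:
jog_arm --series '[{"linear": [0,0,0],"twist": 0}]'

```text
time: 5.37
position: [0.5069, 0.0656, 0.066]
orientation: [-3.131, -0.022, 0.034]
ft_force: [-1.1, -0.9, 2.6]
finger_gap: 0.0001
```

Key 2 is up (contact at about 67–68 mm). On to key 3 at (0.508, 0.025).

Emit:
jog_arm --series '[{"linear": [0,0,-8],"twist": 0},{"linear": [0,0,-8],"twist": 0},{"linear": [0,15,0],"twist": 0},{"linear": [0,15,0],"twist": 0},{"linear": [-2,10,0],"twist": 0},{"linear": [-2,0,3],"twist": 0},{"linear": [0,0,3],"twist": 0},{"linear": [0,0,0],"twist": 0}]'

```text
time: 6.03
position: [0.5042, 0.0258, 0.0792]
orientation: [-3.128, -0.025, 0.032]
ft_force: [-0.0, 0.7, -0.3]
finger_gap: 0.0001
```

Emit:
jog_arm --series '[{"linear": [3,0,4],"twist": 0},{"linear": [1,0,4],"twist": 0},{"linear": [0,0,3],"twist": 0},{"linear": [0,0,0],"twist": 0}]'

```text
time: 6.37
position: [0.5089, 0.0274, 0.0671]
orientation: [-3.128, -0.025, 0.034]
ft_force: [-0.9, -1.4, 2.2]
finger_gap: 0.0003
```

Emit:
jog_arm --series '[{"linear": [0,0,1],"twist": 0},{"linear": [0,0,0],"twist": 0}]'

```text
time: 6.53
position: [0.5089, 0.0274, 0.0658]
orientation: [-3.129, -0.024, 0.035]
ft_force: [-0.4, -0.7, 3.4]
finger_gap: 0.0002
```

Emit:
jog_arm --series '[{"linear": [0,0,0],"twist": 0}]'

```text
time: 6.62
position: [0.5089, 0.0274, 0.0659]
orientation: [-3.129, -0.023, 0.036]
ft_force: [-1.1, -1.5, 2.7]
finger_gap: 0.0003
```

Key 3 is up too. Key 4 at (0.509, -0.015).

Emit:
jog_arm --series '[{"linear": [0,0,-8],"twist": 0},{"linear": [0,0,-8],"twist": 0},{"linear": [0,15,0],"twist": 0},{"linear": [0,15,0],"twist": 0},{"linear": [1,11,0],"twist": 0},{"linear": [0,0,3],"twist": 0},{"linear": [0,0,3],"twist": 0},{"linear": [0,0,0],"twist": 0}]'

```text
time: 7.28
position: [0.5125, -0.0134, 0.0794]
orientation: [-3.126, -0.028, 0.034]
ft_force: [-1.5, -0.1, -0.6]
finger_gap: 0.0
```

Emit:
jog_arm --series '[{"linear": [-3,0,4],"twist": 0},{"linear": [0,1,4],"twist": 0},{"linear": [0,0,3],"twist": 0},{"linear": [0,0,0],"twist": 0}]'

```text
time: 7.62
position: [0.5096, -0.0131, 0.0671]
orientation: [-3.126, -0.028, 0.036]
ft_force: [1.2, -1.0, 1.7]
finger_gap: -0.0002
```

Emit:
jog_arm --series '[{"linear": [0,0,1],"twist": 0},{"linear": [0,0,0],"twist": 0}]'

```text
time: 7.78
position: [0.5097, -0.0131, 0.066]
orientation: [-3.127, -0.028, 0.037]
ft_force: [-1.1, -1.6, 2.1]
finger_gap: 0.0
```

Emit:
jog_arm --series '[{"linear": [0,0,0],"twist": 0}]'

```text
time: 7.87
position: [0.5096, -0.0131, 0.0661]
orientation: [-3.127, -0.027, 0.037]
ft_force: [-1.0, -0.6, 1.9]
finger_gap: -0.0004
```

Emit:
jog_arm --series '[{"linear": [0,0,-10],"twist": 0},{"linear": [0,0,-12],"twist": 0},{"linear": [0,-25,0],"twist": 0},{"linear": [-1,-30,0],"twist": 0},{"linear": [-1,-30,0],"twist": 0},{"linear": [-1,-20,0],"twist": 0},{"linear": [-1,-8,0],"twist": 0},{"linear": [0,0,0],"twist": 0},{"linear": [0,0,0],"twist": 0}]'

```text
time: 8.62
position: [0.5013, 0.1041, 0.095]
orientation: [-3.124, -0.029, 0.033]
ft_force: [0.2, 0.1, 0.6]
finger_gap: -0.0002
```

Emit:
jog_arm --series '[{"linear": [4,0,8],"twist": 0},{"linear": [0,1,10],"twist": 0},{"linear": [0,0,8],"twist": 0},{"linear": [0,0,3],"twist": 0},{"linear": [0,0,0],"twist": 0}]'

```text
time: 9.03
position: [0.5068, 0.0997, 0.0628]
orientation: [-3.125, -0.029, 0.028]
ft_force: [-0.7, -0.1, -0.0]
finger_gap: 0.0001
```

Emit:
jog_arm --series '[{"linear": [0,-3,0],"twist": 0},{"linear": [0,0,3],"twist": 0},{"linear": [0,0,3],"twist": 0},{"linear": [0,0,2],"twist": 0},{"linear": [0,0,0],"twist": 0}]'

```text
time: 9.45
position: [0.5064, 0.1019, 0.0555]
orientation: [-3.125, -0.024, 0.026]
ft_force: [-1.3, -0.1, 4.3]
finger_gap: -0.0003
```

Emit:
jog_arm --series '[{"linear": [0,0,1],"twist": 0},{"linear": [0,0,1],"twist": 0},{"linear": [0,0,0],"twist": 0}]'

```text
time: 9.7
position: [0.5064, 0.1019, 0.0556]
orientation: [-3.125, -0.023, 0.026]
ft_force: [-1.3, -0.4, 3.7]
finger_gap: 0.0002
```

Emit:
jog_arm --series '[{"linear": [0,0,4],"twist": 0},{"linear": [0,0,4],"twist": 0}]'

```text
time: 9.87
position: [0.5073, 0.102, 0.0547]
orientation: [-3.126, -0.019, 0.027]
ft_force: [-15.7, -3.4, 41.5]
finger_gap: 0.0002
```

Force has risen to 41 N: the bottom stop is reached at 54.7 mm. Letting go.

Emit:
jog_arm --series '[{"linear": [0,0,-8],"twist": 0},{"linear": [0,0,-15],"twist": 0},{"linear": [0,0,-25],"twist": 0},{"linear": [0,0,-30],"twist": 0},{"linear": [0,0,-30],"twist": 0},{"linear": [0,0,0],"twist": 0},{"linear": [0,0,0],"twist": 0},{"linear": [0,0,0],"twist": 0}]'

```text
time: 10.53
position: [0.507, 0.1013, 0.1693]
orientation: [-3.124, -0.026, 0.027]
ft_force: [0.1, 0.8, 0.3]
finger_gap: 0.0002
```

```bash
python3 - <<'E'
from bench import ctrl
import cv2
c=ctrl.read_camera('scene');i=c['image'][150:250,280:420,::-1]
cv2.imwrite('pics/scene2.png',cv2.resize(i,None,fx=5,fy=5,interpolation=cv2.INTER_CUBIC))
E
python3 st.py
```

```text
10.5833 [0.5064 0.1012 0.1685] [-0.1805 -0.2172  0.1923] [-0.0198 -0.0047 -0.0378]
```

View pics/scene2.png

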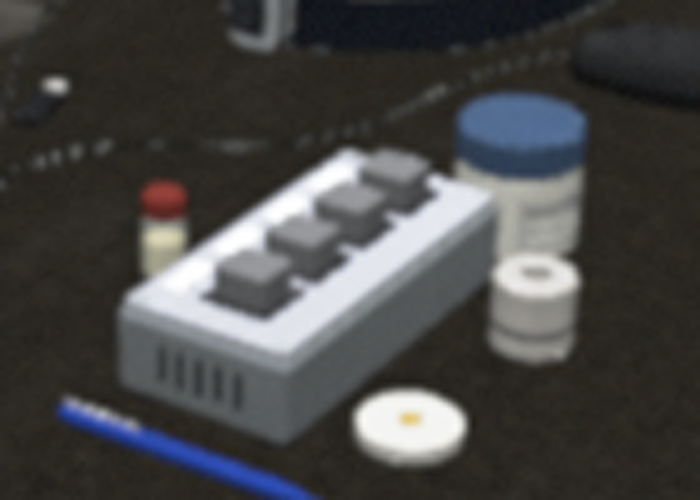

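The first key's top now sits at about crop row 268, where it was at about 284 before. It is level with the other three, and the bystanders haven't moved.

```bash
python3 -c "
from bench import ctrl
print(ctrl.finish_job())"
```

```text
the job is handed in; nothing more can be done
None
```

I tapped the four keys from left to right with the closed fingertips. The first key from the left was the latched one, so I pressed it to its bottom stop and let go. I handed the job in after about 10.6 s; no verdict was reported.

- **Taps:** The first key gave no force at 65.5 mm and only pushed back at about 61.4 mm (2.5 N), so it sat low. Keys two to four met the fingers at about 67–68 mm and were pushed in only about 2 mm each, at roughly 2–3 N.
- **Release:** The press ended at 54.7 mm with 41 N at the wrist. That is well above the key's own 4 N, but within the 120 N limit.
- **Last checks:** The final scene picture shows the first key risen level with the other three. The bystanders in that view (vial, jar, die body, puck and the visible part of the pen) look unmoved. The logbook lay outside that crop, and the arm did not go near it. The gripper hung free at 0.17 m, with wrist force near zero.
- **Disagreement:** The two camera views placed the box about 4 mm apart. I worked from the top camera's positions, and every tap registered contact.

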